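# Stand the big tape roll in the free slot of the display tray

### The arm

A 7-joint arm with a two-finger parallel gripper is mounted at the origin on the work surface. World frame = base frame: x ahead of the robot, y to its left, z up, the work surface at z = 0. Lengths are in mm, angles in rad, forces in N, time in s.
With the tool pointing down it reaches from about 400 to 900 mm from the base axis. Payload 5.5 kg.
Tool frame: the origin (TCP) lies at the very end of the fingers, on their centre line; the grasp point (between the pads) lies manip.tcp_to_grasp behind it (manip.tcp_to_grasp is the distance from the TCP to the grasp point, in mm); x points along the fingers, y is the direction in which the jaws open and shut, and the axes are right-handed (so a half turn about x gives the same grasp; the last joint's range is limited). The gripper opens to 92 mm and grips with 3 to 60 N. Pads are 19 mm wide; open, the fingers measure 130 mm over their backs; the gripper's body (75 mm by 190 mm) begins 47 mm behind the grasp point.
Start: joints at [-0.994, 0.501, -0.427, 1.55, 0.221, 1.138, -0.21], TCP at [200.601, 618.271, 226.729] pointing down, gripper open.
Joint ranges: [-2.88, 2.88], [-0.31, 2.03], [-1.54, 1.56], [0.2, 2.42], [-1.41, 4.55], [0.19, 2.02], [-2.57, 2.57]. Speed limits (rad/s): [2.57, 2.57, 3.14, 3.14, 3.14, 3.14, 3.14].

### API

Orientations are given as a rotation vector (axis times angle).
In Python, from workcell import manip gives the robot as it stands.
- The arm moves only by the shell command python3 -m jog 'ROWS' [FORCE]. ROWS is JSON, a list of rows, each an object of numbers: "tx", "ty", "tz": the shift along the tool's x, y, z in units of 30 mm (1.0 is 30 mm); "yaw": the turn about the tool's x in degrees; "claw": the gripper command: -1 is shut, 1 is fully open, values between are in proportion. In form: [{"tx": .., "ty": .., "tz": .., "yaw": .., "claw": ..}, ...]. A call has 1 to 5 rows; each row shifts and turns the commanded pose from where the row before left it, along the tool's axes as they then stand; what a row does not reach is not made up. A row lasts 1/10 s, in which the tool goes at most 50 mm and 8.59 degrees, less where a joint would pass 70% of its speed; a pose out of reach is approached as far as the arm can. A call is refused whole if a number of a shift passes 1 or a number of a turn 8.59, either way. A call with a gripper value outside its range is refused whole. The fingers move at their own pace and stop on an object; FORCE is the grip in N (left out, the last holds). Time passes only in rows, so rows that do not move let the fingers close. It gives the time, the measured TCP pose, the force and the opening at its end, in the units of the state.
- manip.get_state(): the state, without advancing time (a new reading comes with each control period).
- manip.grab_frame(name): name is "scene" or "top" or "wrist"; returns (picture, depth): 420x560x3 uint8, blue, green, red; 420x560 float32, mm along the optical axis (not along the pixel's ray), 0 where there is no reading.
- manip.calibration(name): a dict with "fovy" (degrees; the focal length in pixels is half the picture's height over the tangent of half this angle, whatever the lens; pixels are square), "cx", "cy" (the principal point, pixels), "k1" (the pictures are not rectified: a ray, as slopes to the right and down, at radius r is drawn at 1 + k1 r^2 times it, then the intrinsics apply), "world_from_camera" (4x4, takes a point from camera to world coordinates); the wrist camera has in their place "tool_from_camera" (4x4, takes a point from camera to tool coordinates, whose origin is the TCP and whose axes are the tool frame's). Camera axes: x right, y down, z forward; pixel columns grow to the right and rows downward; lengths in mm; the calibration is good to about 2 mm. A picture is of the moment at which its call begins: read the wrist's pose just before it. calibration takes no time and is no camera call.
- manip.job_done(): hands the job in, once; it reports no verdict.
Trained networks look in the newest picture that a camera, given by its name, has taken for a name from the list of things; names that differ only in an ending like _2 or _b are one class to them, and where a whole thing is asked for, a point or a joint stands for the part that bears it (a point fixed in the world has none). Each returns a list of dicts, best first, with "conf" (0 to 1); they miss things now and then, are a little off and sometimes report something else, mostly with a low value. They report only what shows in the picture. A call takes as long as a camera call. They do not tell look-alikes from the thing itself.
- manip.look_for(camera, query): "uv" ([column, row] in pixels, amid what is visible of it).
- manip.silhouettes(camera, query): "pixels" (420x560 bool, what is visible of it) and "uv" ([column, row] in pixels, amid what is visible of it).
- manip.tip_of(camera, query): "uv" ([column, row] in pixels: a listed point, or the origin of a listed thing).
The state is a dict: "time": time; "q": joint angles; "qd": joint speeds; "effort": joint torques, N m; "tcp_pos": TCP position; "orientation": TCP orientation; "force": force on the tool from outside, world axes, zero at the start; "moment": the same for the moment, N m; "opening": finger opening in mm.
Only numpy, scipy, OpenCV 4.12 (cv2) and the standard library are available. Lean on these libraries where they do the work, as an engineer would, in place of code of your own. Each camera call takes 0.05 s, during which the arm holds its last target.

### The job

Three rolls of paper tape stand on a wooden two-rail rest. Take the big wide one (as tall as the thin roll and as wide as the small roll) and stand it on edge in the one free slot of the three-slot wooden display tray, seated upright on the slot's rails. Keep it upright all the way, lower it in rather than drop it, and leave the other two rolls on the rest where they stand.

Things in the scene. Friction and masses are not known exactly. Their poses are not given: they have to be found in the camera images.
- big_center (a point): Centre of the big roll to move: off-white paper tape on a cardboard core, outer diameter 90 mm, 24 mm wide, open 62 mm hole (ring 14 mm thick), about 0.12 kg, rigid. It stands on edge across the rails of the rest. Own y = roll axis (level, parallel to the rails); flat faces 12 mm either side of the centre along y; top 45 mm above it. Pinch it from above across its faces at the top of the ring.
- free_slot (a point): Where the big roll's centre is once seated in the tray's free slot, 61 mm above the table. y = axis of the seated roll, x along the slot, z up. Slot 42 mm wide (y) between 8 mm boards, tops 48 mm above the table; 120 mm long, end walls 36 mm high. Two cross rails (tops at 20 mm, 38 mm gap) centre the roll in x. Next slots, 50 mm off, hold rolls with tops at 76 mm. A white card lies in it.
- thin_center (a point): Centre of the thin roll, a bystander to leave standing: outer diameter 90 mm, 12 mm wide along its own y axis, same paper and core. The rest is a low wooden base, 270 mm long (y) by 90 mm, with two rails along y, tops 20 mm above the table; its three rolls stand about 80 mm apart in any order, axes parallel to the rails.
- small_center (a point): Centre of the small roll on the rest, a bystander to leave standing: outer diameter 62 mm, width 24 mm along its own y axis, same paper and core.
Things that resemble listed ones, but are neither listed nor needed, are in the scene too. Leave any black or orange look-alike of the part that bears big_center alone.

How it is judged (in metres and radians):
At the end, for the whole second after the job is handed in: The big roll stands in the free slot, released and at rest: its centre within 15 mm along the slot, 14 mm across it and 10 mm in height of the seated point, its axis within 15 degrees of the slot's y axis. The thin and the small roll are within 25 mm of where they stood (x of big_center in the frame of free_slot between -0.015 and 0.015 m and y of big_center in the frame of free_slot between -0.014 and 0.014 m and z of big_center in the frame of free_slot between -0.01 and 0.01 m and angle between the y axis of big_center and the y axis of free_slot, either way round below 0.26 rad and linear speed of big below 0.02 m/s and angular speed of big below 0.2 rad/s and contact force between the fingers and big below 0.05 N and distance of each of thin_center, small_center from where it was at the start of the episode below 0.025 m); the robot touches nothing.
It fails at once if the big roll is tipped more than 35 degrees from upright (angle between big_center's own y axis and vertical below 0.96 rad or angle between big_center's own y axis and vertical above 2.18 rad).
It fails at once if the big roll is dropped (falls freely by more than about 25 mm) (contact force between anything else and big below 0.01 N and linear speed of big above 0.7 m/s).
It fails at once if the thin roll on the rest is knocked more than 25 mm from its place (distance of thin_center from where it was at the start of the episode above 0.025 m).
It fails at once if the small roll on the rest is knocked more than 25 mm from its place (distance of small_center from where it was at the start of the episode above 0.025 m).
It also fails if it takes over 40 s, if anything falls off the work surface, if the arm or the gripper's body presses on something with over 40 N, if the wrist force passes 120 N, or if a joint passes its speed limit or range.

## Working session

There is one attempt and no reset: what is moved stays moved. The work goes in short steps, Python scripts to look and compute and a shell command to move; the robot and the scene stay as the last step left them, time stands still between calls to the robot, and variables do not carry over. Pictures are saved under pics/ and viewed, and the job is handed in when it is done.

```bash
mkdir -p pics; ls
cat > h.py <<'E'
import numpy as np, cv2
from workcell import manip
from scipy.spatial.transform import Rotation as R
def st(): return manip.get_state()
def T(name,s=None):
    c=manip.calibration(name)
    if 'world_from_camera' in c: return np.array(c['world_from_camera'])
    s=s or st(); M=np.eye(4); M[:3,:3]=R.from_rotvec(s['orientation']).as_matrix(); M[:3,3]=s['tcp_pos']
    return M@np.array(c['tool_from_camera'])
def rays(name,uv):
    c=manip.calibration(name); f=210/np.tan(np.radians(c['fovy']/2))
    K=np.array([[f,0,c['cx']],[0,f,c['cy']],[0,0,1.]])
    uv=np.asarray(uv,float).reshape(-1,1,2)
    return cv2.undistortPoints(uv,K,np.array([c['k1'],0,0,0,0.])).reshape(-1,2)
def cloud(name,depth,s=None):
    v,u=np.nonzero(depth>0); r=rays(name,np.c_[u,v]); d=depth[v,u]
    P=np.c_[r*d[:,None],d,np.ones(len(d))]@T(name,s).T
    out=np.full(depth.shape+(3,),np.nan); out[v,u]=P[:,:3]; return out
def onplane(name,uv,z,s=None):
    M=T(name,s); r=rays(name,uv); d=np.c_[r,np.ones(len(r))]@M[:3,:3].T
    return M[:3,3]+d*((z-M[2,3])/d[:,2])[:,None]
E
python3 - <<'E'
from h import *
s=st(); print(s['time'],s['tcp_pos'],s['orientation'],s['opening'],manip.tcp_to_grasp)
print(R.from_rotvec(s['orientation']).as_matrix().round(3))
for n in ['scene','top','wrist']:
    im,d=manip.grab_frame(n); cv2.imwrite(f'pics/{n}0.png',im); np.save(f'{n}0.npy',d)
    print(n,T(n,s).round(2).tolist())
    for q in ['big_center','thin_center','small_center','free_slot']:
        print(n,q,[(np.round(x['uv'],1).tolist(),round(x['conf'],2)) for x in manip.tip_of(n,q)])
E
```

```text
pics
0.0 [200.46183709 617.57448011 225.6863767 ] [ 0.24471709  1.55709045 -0.24772597] 91.86494805164897 18.8
[[-0.001  0.309  0.951]
 [-0.002  0.951 -0.309]
 [-1.    -0.002 -0.   ]]
scene [[-0.28, 0.53, -0.8, 1209.56], [0.96, 0.17, -0.23, 174.9], [0.02, -0.83, -0.55, 491.16], [0.0, 0.0, 0.0, 1.0]]
scene big_center [([335.0, 219.5], 0.95), ([345.0, 276.0], 0.88)]
scene thin_center [([377.0, 220.1], 0.73)]
scene small_center [([419.8, 240.3], 0.88)]
scene free_slot []
top [[0.01, -0.98, 0.19, 413.44], [-1.0, -0.01, -0.01, -5.16], [0.01, -0.19, -0.98, 813.36], [0.0, 0.0, 0.0, 1.0]]
top big_center [([200.2, 288.7], 0.84), ([189.8, 127.7], 0.72), ([205.8, 209.0], 0.68)]
top thin_center [([159.4, 207.9], 0.89)]
top small_center [([117.3, 208.1], 0.71)]
top free_slot []
wrist [[0.31, 0.92, 0.24, 136.76], [0.95, -0.3, -0.08, 638.76], [-0.0, 0.25, -0.97, 383.63], [0.0, 0.0, 0.0, 1.0]]
wrist big_center []
wrist thin_center []
wrist small_center []
wrist free_slot []
```

View pics/scene0.png

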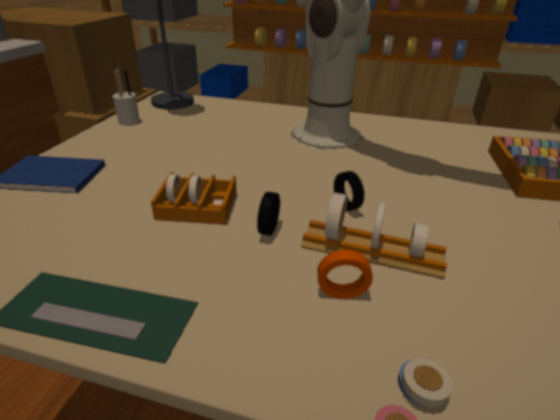

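View pics/top0.png

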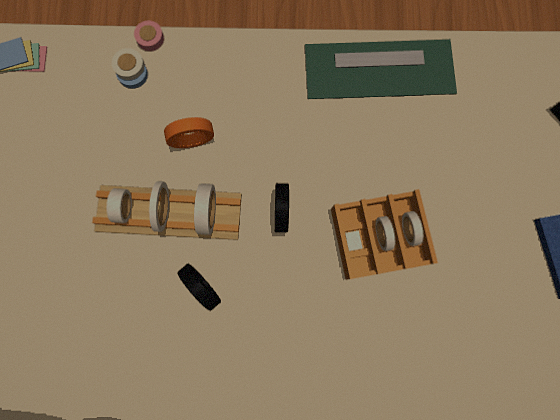

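View pics/wrist0.png

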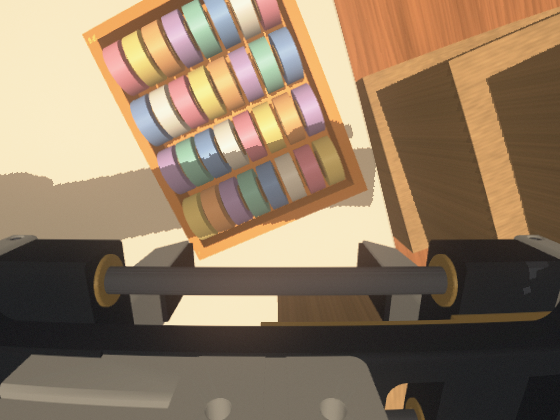

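Candidates in the top view are:
- Off-white wide roll on the rest at (205,209).
- Black standing roll at (282,208).
- Black angled roll at (199,287).
- Orange roll at (189,132).
- Thin roll at (159,208).
- Small roll at (118,206).

By the description I choose (205,209). The free slot is the left tray slot with the card, at about (354,240).

Run:
```python
from h import *
d=np.load('top0.npy'); im=cv2.imread('pics/top0.png'); P=cloud('top',d)
c=im[170:300,85:445]; cv2.imwrite('pics/crop0.png',cv2.resize(c,None,fx=2.2,fy=2.2,interpolation=cv2.INTER_CUBIC))
def box(n,u0,u1,v0,v1,zl,zh):
    Q=P[v0:v1,u0:u1].reshape(-1,3); Q=Q[(Q[:,2]>zl)&(Q[:,2]<zh)]
    print(n,len(Q),'min',np.percentile(Q,2,axis=0).round(1),'max',np.percentile(Q,98,axis=0).round(1))
    if len(Q)>20:
        r=cv2.minAreaRect(Q[:,:2].astype(np.float32)); print('  rect',np.round(r[0],1),np.round(r[1],1),round(r[2],1))
    return Q
print('table z',np.nanmedian(P[330:400,200:400,2]))
box('big',190,222,175,245,60,140); box('thin',147,172,175,245,60,140); box('small',104,134,180,230,50,140)
box('bigtop',190,222,175,245,95,140)
box('tray',325,440,185,285,40,60)
box('rolls tray',370,430,205,260,62,90)
box('black',270,296,175,240,20,140)
box('rest rails', 90,245,180,245,12,24)
for q in ['big_center']:
  for x in manip.silhouettes('top',q):
    m=x['pixels']; Q=P[m]; Q=Q[Q[:,2]>70] if (Q[:,2]>70).any() else Q; r=cv2.minAreaRect(Q[:,:2].astype(np.float32)); print(np.round(x['uv']),x['conf'],np.nanmax(Q[:,2]),r, im[m].mean(0))
```

```text
table z -1.3393819532003022
big 782 min [511.8 100.9  64.4] max [594.3 125.8 104.7]
  rect [554.8 113.8] [24.3 88.4] 87.4
thin 475 min [516.  187.1  63.5] max [598.8 200.6 104.6]
  rect [558.5 194.4] [12.6 87.5] 87.5
small 510 min [533.6 257.6  51.6] max [589.3 281.6  75.5]
  rect [562.  269.8] [24.3 60. ] 86.3
bigtop 443 min [530.1 101.9  95.4] max [580.3 125.6 105. ]
  rect [555.4 113.8] [24.  56.1] 87.8
tray 1852 min [ 448.  -291.7   40.6] max [ 587.9 -121.9   57.3]
  rect [ 517.8 -207.4] [137.6 160.6] 10.9
rolls tray 526 min [ 495.9 -263.5   62.7] max [ 548.6 -197.    75.6]
  rect [ 522.4 -230.6] [50.5 64.9] 11.2
black 680 min [519.  -32.3  51.5] max [600.7  -9.6  89.3]
  rect [561.2 -21.2] [86.5 23.4] 0.2
rest rails 1386 min [524.5  59.6  13.5] max [592.3 323.8  23. ]
  rect [559.1 192.1] [271.3  62.7] 87.4
[286. 206.] 0.92 90.36351647887079 ((562.2311401367188, -21.018115997314453), (73.25614929199219, 22.929893493652344), 0.23787102103233337) [14.42670537 15.30769231 16.78809869]
[205. 208.] 0.84 106.0940589173805 ((555.0790405273438, 113.84452819824219), (24.22401237487793, 87.63140106201172), 87.28589630126953) [ 96.64056225 115.39257028 127.71987952]
[189. 132.] 0.81 90.95394254126245 ((700.85498046875, 152.76478576660156), (25.093536376953125, 72.11319732666016), 14.01858139038086) [ 21.44325658  56.19901316 113.72203947]
[196. 285.] 0.7 91.01375535434977 ((419.5397644042969, 121.29229736328125), (73.1396255493164, 25.23409080505371), 41.687278747558594) [16.95717131 18.86553785 20.69023904]
[352. 242.] 0.63 12.075944436806935 ((509.2735595703125, -156.73582458496094), (32.30704116821289, 25.48737144470215), 5.248563766479492) [134.04888889 153.12444444 154.56      ]
```

Run:
```python
from h import *
c=manip.calibration('top');print({k:v for k,v in c.items() if k!='world_from_camera'})
```

```text
{'fovy': 51.7719214917284, 'cx': 274.56442669517196, 'cy': 207.8825132240125, 'k1': 0.01969165989336353}
```

View pics/crop0.png

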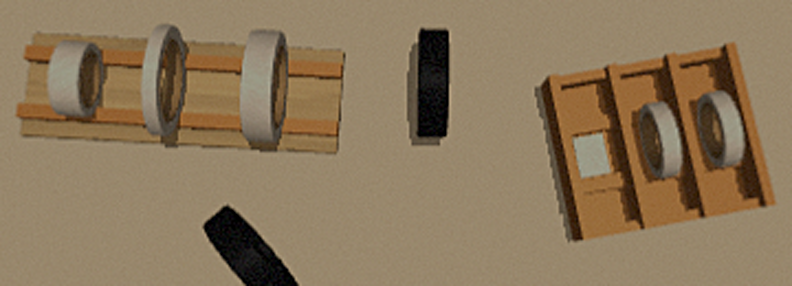

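The crop confirms the choice. The off-white 24 mm roll has its top at about 105 mm, and the slot with the white card is the empty one. Big is at about (555, 114) with its axis at 87.4°. From the tray rectangle, the free slot is at about (508, -158) with its axis at 100.9°. I'll yaw first, then travel.

```bash
python3 -m jog '[{"yaw":-7.7,"claw":0.3},{"yaw":-7.7,"claw":0.3}]'
cat >> h.py <<'E'
def go(x,y,ang=None):
    s=st(); M=R.from_rotvec(s['orientation']).as_matrix(); p=np.array(s['tcp_pos'])
    d=np.array([x,y,p[2]])-p; t=M.T@d/30
    a=np.degrees(np.arctan2(M[1,1],M[0,1]))
    print('t',round(s['time'],2),'p',p.round(1),'units ty,tz',t[1:].round(3),'yaxis ang',round(a,2),'down',M[:,0].round(3),'q1,q5,q7',np.round(s['q'],2),'open',round(s['opening'],1),'F',np.round(s['force'],1))
E
python3 -c "
from h import *
go(555,113.8)"
```

```text
t 0.8 p [200.6 618.3 226.8] units ty,tz [-12.35   16.427] yaxis ang 72.02 down [ 0.  0. -1.] q1,q5,q7 [-0.99  0.5  -0.43  1.55  0.22  1.14 -0.21] open 92.2 F [-0.  -0.5 -0.4]$[0]: bad value
```

```bash
python3 -m jog '[{"tx":0,"ty":0,"tz":0,"yaw":-7.7,"claw":0.3},{"tx":0,"ty":0,"tz":0,"yaw":-7.7,"claw":0.3},{"tx":0,"ty":0,"tz":0,"yaw":0,"claw":0.3}]'
python3 -c "
from h import *
go(555,113.8)"
```

```text
time: 1.1
tcp_pos: [200.6, 618.2, 226.7]
orientation: [0.034, 1.571, -0.034]
force: [0.3, 1.0, 0.5]
opening: 72.4
t 1.1 p [200.6 618.2 226.7] units ty,tz [-16.28   12.537] yaxis ang 87.49 down [-0. -0. -1.] q1,q5,q7 [-0.95  0.51 -0.48  1.55  0.25  1.14  0.04] open 72.4 F [0.3 1.  0.5]
```

```bash
python3 -m jog '[{"tx":0,"ty":-1,"tz":0.77,"yaw":0,"claw":0.3},{"tx":0,"ty":-1,"tz":0.77,"yaw":0,"claw":0.3},{"tx":0,"ty":-1,"tz":0.77,"yaw":0,"claw":0.3},{"tx":0,"ty":-1,"tz":0.77,"yaw":0,"claw":0.3},{"tx":0,"ty":-1,"tz":0.77,"yaw":0,"claw":0.3}]'
python3 -c "
from h import *
go(555,113.8)"
```

```text
time: 1.6
tcp_pos: [310.1, 462.0, 226.9]
orientation: [0.039, 1.57, -0.038]
force: [-0.5, 0.0, -0.1]
opening: 59.6
t 1.6 p [310.1 462.  226.9] units ty,tz [-11.19    8.727] yaxis ang 87.18 down [ 0.  0. -1.] q1,q5,q7 [-0.65  0.34 -0.47  1.79  0.17  1.06  0.35] open 59.6 F [-0.5  0.  -0.1]
```

```bash
python3 -m jog '[{"tx":0,"ty":-1,"tz":0.78,"yaw":0,"claw":0.3},{"tx":0,"ty":-1,"tz":0.78,"yaw":0,"claw":0.3},{"tx":0,"ty":-1,"tz":0.78,"yaw":0,"claw":0.3},{"tx":0,"ty":-1,"tz":0.78,"yaw":0,"claw":0.3},{"tx":0,"ty":-1,"tz":0.78,"yaw":0,"claw":0.3}]'
python3 -m jog '[{"tx":0,"ty":-1,"tz":0.78,"yaw":0,"claw":0.3},{"tx":0,"ty":-1,"tz":0.78,"yaw":0,"claw":0.3},{"tx":0,"ty":-1,"tz":0.78,"yaw":0,"claw":0.3},{"tx":0,"ty":-1,"tz":0.78,"yaw":0,"claw":0.3},{"tx":0,"ty":0,"tz":0,"yaw":0,"claw":0.3}]'
python3 -c "
from h import *
go(555,113.8)"
```

```text
time: 2.1
tcp_pos: [420.2, 306.9, 227.1]
orientation: [0.039, 1.57, -0.038]
force: [-0.3, -0.4, 0.2]
opening: 60.2
time: 2.6
tcp_pos: [511.0, 177.7, 226.8]
orientation: [0.044, 1.568, -0.048]
force: [0.2, -0.9, -0.4]
opening: 59.8
t 2.6 p [511.  177.7 226.8] units ty,tz [-2.041  1.588] yaxis ang 86.67 down [ 0.002 -0.002 -1.   ] q1,q5,q7 [-0.14  0.29 -0.29  1.83  0.1   1.04  1.04] open 59.8 F [ 0.2 -0.9 -0.4]
```

```bash
python3 -m jog '[{"tx":0,"ty":-0.9,"tz":0.5,"yaw":-0.7,"claw":0.3},{"tx":0,"ty":0,"tz":0,"yaw":0,"claw":0.3},{"tx":0,"ty":0,"tz":0,"yaw":0,"claw":0.3}]'
cat > w.py <<'E'
from h import *
import sys
s=st(); im,d=manip.grab_frame('wrist'); cv2.imwrite(f'pics/{sys.argv[1]}.png',im); P=cloud('wrist',d,s); np.save(sys.argv[1]+'.npy',P)
E
python3 w.py w1; python3 -c "
from h import *
go(555,113.8)"
```

```text
time: 2.9
tcp_pos: [521.2, 156.3, 226.7]
orientation: [0.029, 1.571, -0.028]
force: [-0.8, 0.8, 0.1]
opening: 59.3
t 2.95 p [520.8 157.3 226.8] units ty,tz [-1.408  1.188] yaxis ang 88.03 down [-0.     0.001 -1.   ] q1,q5,q7 [-0.1   0.29 -0.28  1.82  0.09  1.04  1.11] open 59.6 F [0.2 0.8 0.6]
```

View pics/w1.png

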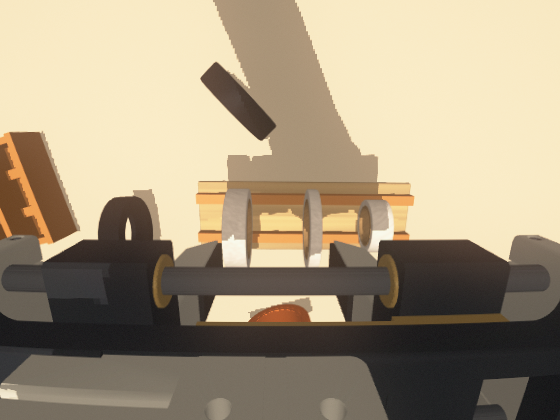

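The wrist view shows big at (237,225), thin at (313,228) and small at (377,225). I'll measure big from here.

Run:
```python
from h import *
P=np.load('w1.npy').reshape(-1,3); P=P[np.isfinite(P).all(1)]
for n,y,h in [('big',114,90),('thin',194,90),('small',270,68)]:
    Q=P[(abs(P[:,1]-y)<30)&(abs(P[:,0]-555)<55)&(P[:,2]>h)&(P[:,2]<120)]
    print(n,len(Q),Q.min(0).round(1),Q.max(0).round(1),cv2.minAreaRect(Q[:,:2].astype(np.float32)))
go(555,114)
```

```text
big 1505 [519.6 100.9  90. ] [585.7 127.4 106.7] ((552.2959594726562, 114.09800720214844), (24.374107360839844, 66.29802703857422), 87.36642456054688)
thin 782 [523.1 188.   90. ] [587.9 202.1 107.1] ((555.54541015625, 195.14190673828125), (12.052422523498535, 64.71363830566406), 87.28570556640625)
small 695 [540.3 257.7  68. ] [581.5 283.6  77.9] ((560.7656860351562, 270.592529296875), (25.049419403076172, 41.47128677368164), 88.1746826171875)
t 2.95 p [520.8 157.3 226.8] units ty,tz [-1.402  1.188] yaxis ang 88.03 down [-0.     0.001 -1.   ] q1,q5,q7 [-0.1   0.29 -0.28  1.82  0.09  1.04  1.11] open 59.6 F [0.2 0.8 0.6]
```

```bash
python3 -m jog '[{"tx":0,"ty":-0.7,"tz":0.57,"yaw":0.5,"claw":0.3},{"tx":0,"ty":-0.7,"tz":0.57,"yaw":0,"claw":0.3},{"tx":0,"ty":0,"tz":0,"yaw":0,"claw":0.3},{"tx":0,"ty":0,"tz":0,"yaw":0,"claw":0.3}]'
python3 -c "
from h import *
go(554,114)"
```

```text
time: 3.35
tcp_pos: [553.5, 114.2, 226.6]
orientation: [0.034, 1.571, -0.032]
force: [0.6, 0.1, -0.8]
opening: 59.6
t 3.35 p [553.5 114.2 226.6] units ty,tz [-0.005  0.017] yaxis ang 87.59 down [-0.     0.001 -1.   ] q1,q5,q7 [-0.04  0.33 -0.26  1.77  0.09  1.05  1.2 ] open 59.6 F [ 0.6  0.1 -0.8]
```

```bash
python3 -m jog '[{"tx":0.9,"ty":0,"tz":0,"yaw":0.2,"claw":0.3},{"tx":0.9,"ty":0,"tz":0,"yaw":0,"claw":0.3},{"tx":0.9,"ty":0,"tz":0,"yaw":0,"claw":0.3},{"tx":0.5,"ty":0,"tz":0,"yaw":0,"claw":0.3},{"tx":0,"ty":0,"tz":0,"yaw":0,"claw":0.3}]'
python3 w.py w2; python3 -c "
from h import *
go(554,114)"
```

```text
time: 3.85
tcp_pos: [551.5, 114.3, 128.7]
orientation: [0.034, 1.575, -0.034]
force: [-0.1, -0.0, -0.9]
opening: 59.5
t 3.9 p [552.9 114.3 130.2] units ty,tz [-0.008  0.038] yaxis ang 87.5 down [-0.002  0.    -1.   ] q1,q5,q7 [-0.06  0.44 -0.24  1.86  0.13  0.86  1.16] open 60.2 F [0.3 0.  0.2]
```

View pics/w2.png

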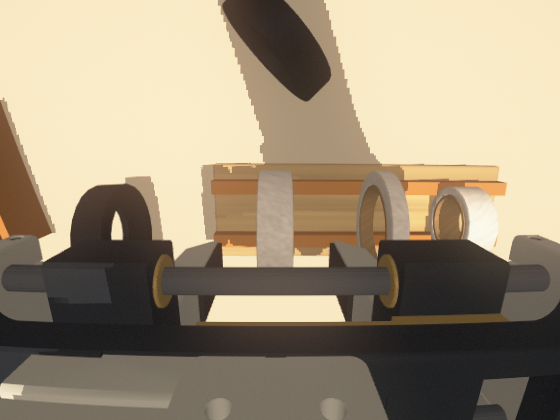

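The big roll at (275,220) sits centred between the fingers (210..345), and its neighbours are clear. Descending to TCP z of about 82, then gripping.

```bash
python3 -m jog '[{"tx":0.6,"ty":0,"tz":0.03,"yaw":0,"claw":0.3},{"tx":0.6,"ty":0,"tz":0,"yaw":0,"claw":0.3},{"tx":0.4,"ty":0,"tz":0,"yaw":0,"claw":0.3},{"tx":0,"ty":0,"tz":0,"yaw":0,"claw":0.3},{"tx":0,"ty":0,"tz":0,"yaw":0,"claw":0.3}]' 15
python3 -c "
from h import *
go(554,114)"
```

```text
time: 4.4
tcp_pos: [555.3, 113.4, 83.6]
orientation: [0.036, 1.57, -0.035]
force: [-1.0, 0.5, 0.8]
opening: 60.1
t 4.4 p [555.3 113.4  83.6] units ty,tz [ 0.017 -0.045] yaxis ang 87.43 down [ 0.001  0.    -1.   ] q1,q5,q7 [-0.07  0.51 -0.23  1.88  0.16  0.77  1.14] open 60.1 F [-1.   0.5  0.8]
```

```bash
python3 -m jog '[{"tx":0,"ty":0,"tz":0,"yaw":0,"claw":-1},{"tx":0,"ty":0,"tz":0,"yaw":0,"claw":-1},{"tx":0,"ty":0,"tz":0,"yaw":0,"claw":-1},{"tx":0,"ty":0,"tz":0,"yaw":0,"claw":-1},{"tx":0,"ty":0,"tz":0,"yaw":0,"claw":-1}]' 20
python3 -m jog '[{"tx":0,"ty":0,"tz":0,"yaw":0,"claw":-1},{"tx":0,"ty":0,"tz":0,"yaw":0,"claw":-1},{"tx":0,"ty":0,"tz":0,"yaw":0,"claw":-1}]' 20
python3 -c "
from h import *
go(554,114)"
```

```text
time: 4.9
tcp_pos: [554.8, 113.1, 82.9]
orientation: [0.035, 1.57, -0.035]
force: [-0.1, -0.4, -0.6]
opening: 24.8
time: 5.2
tcp_pos: [554.9, 113.1, 82.8]
orientation: [0.035, 1.57, -0.035]
force: [0.1, -0.4, 2.3]
opening: 23.9
t 5.2 p [554.9 113.1  82.8] units ty,tz [ 0.029 -0.031] yaxis ang 87.42 down [ 0.  0. -1.] q1,q5,q7 [-0.07  0.51 -0.22  1.88  0.16  0.77  1.14] open 23.9 F [ 0.1 -0.4  2.3]
```

The fingers closed to 23.9 mm, the roll's width. Lifting straight up.

```bash
python3 -m jog '[{"tx":-0.3,"ty":0,"tz":0,"yaw":0,"claw":-1},{"tx":-0.6,"ty":0,"tz":0,"yaw":0,"claw":-1},{"tx":-0.8,"ty":0,"tz":0,"yaw":0,"claw":-1},{"tx":-0.8,"ty":0,"tz":0,"yaw":0,"claw":-1},{"tx":-0.8,"ty":0,"tz":0,"yaw":0,"claw":-1}]'
python3 -m jog '[{"tx":-0.8,"ty":0,"tz":0,"yaw":0,"claw":-1},{"tx":-0.5,"ty":0,"tz":0,"yaw":0,"claw":-1},{"tx":-0.2,"ty":0,"tz":0,"yaw":0,"claw":-1},{"tx":0,"ty":0,"tz":0,"yaw":0,"claw":-1}]'
python3 w.py w3; python3 -c "
from h import *
go(508.3,-158.3)
im,d=manip.grab_frame('scene'); cv2.imwrite('pics/s3.png',im)"
```

```text
time: 5.7
tcp_pos: [554.3, 113.1, 182.8]
orientation: [0.035, 1.571, -0.035]
force: [1.0, -0.4, -1.1]
opening: 23.9
time: 6.1
tcp_pos: [555.1, 113.2, 227.6]
orientation: [0.036, 1.569, -0.035]
force: [-0.6, 0.0, -1.5]
opening: 23.8
t 6.15 p [554.5 113.  226.5] units ty,tz [-9.103 -1.13 ] yaxis ang 87.42 down [-0. -0. -1.] q1,q5,q7 [-0.04  0.33 -0.26  1.77  0.09  1.05  1.2 ] open 23.8 F [-0.1  0.2 -1. ]
```

View pics/w3.png

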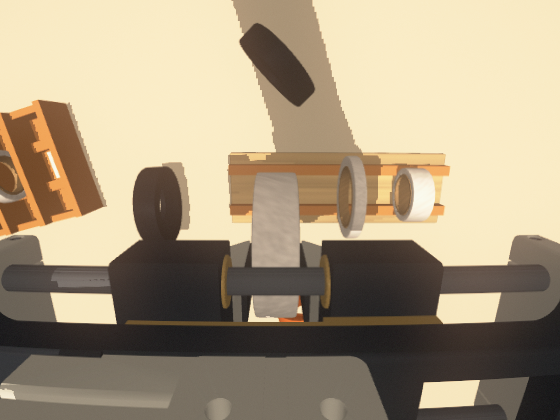

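View pics/s3.png

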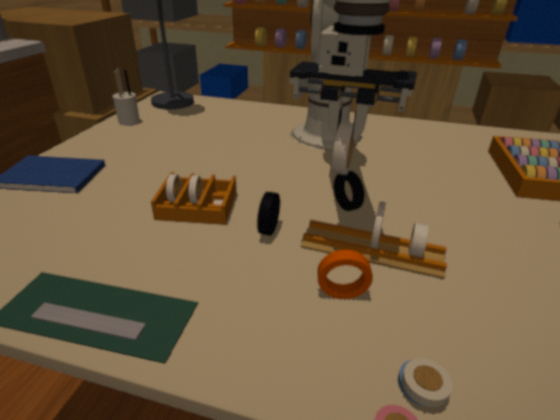

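The roll is held (wrist view, between the pads at (275,245)), and thin and small are still on the rest. Traversing to the tray.

```bash
python3 -m jog '[{"tx":0,"ty":-0.4,"tz":-0.05,"yaw":0,"claw":-1},{"tx":0,"ty":-0.8,"tz":-0.1,"yaw":0,"claw":-1},{"tx":0,"ty":-0.9,"tz":-0.11,"yaw":0,"claw":-1},{"tx":0,"ty":-0.9,"tz":-0.11,"yaw":0,"claw":-1},{"tx":0,"ty":-0.9,"tz":-0.11,"yaw":0,"claw":-1}]'
python3 -m jog '[{"tx":0,"ty":-0.9,"tz":-0.11,"yaw":0,"claw":-1},{"tx":0,"ty":-0.9,"tz":-0.11,"yaw":0,"claw":-1},{"tx":0,"ty":-0.8,"tz":-0.1,"yaw":0,"claw":-1},{"tx":0,"ty":-0.5,"tz":-0.06,"yaw":0,"claw":-1},{"tx":0,"ty":0,"tz":0,"yaw":0,"claw":-1}]'
python3 -c "
from h import *
go(508.3,-158.3)"
```

```text
time: 6.7
tcp_pos: [533.9, -5.2, 225.6]
orientation: [0.035, 1.573, -0.036]
force: [0.6, -0.0, -1.4]
opening: 24.0
time: 7.2
tcp_pos: [517.9, -99.4, 225.7]
orientation: [0.039, 1.573, -0.041]
force: [-0.5, 0.2, -1.5]
opening: 23.6
t 7.2 p [517.9 -99.4 225.7] units ty,tz [-1.978 -0.221] yaxis ang 87.11 down [-0.002 -0.001 -1.   ] q1,q5,q7 [ 0.27  0.26 -0.15  1.87  0.05  1.02  1.62] open 23.6 F [-0.5  0.2 -1.5]
```

```bash
python3 -m jog '[{"tx":0,"ty":-0.4,"tz":-0.05,"yaw":-4.5,"claw":-1},{"tx":0,"ty":0,"tz":0,"yaw":-4.5,"claw":-1},{"tx":0,"ty":0,"tz":0,"yaw":-4.6,"claw":-1},{"tx":0,"ty":0,"tz":0,"yaw":0,"claw":-1},{"tx":0,"ty":0,"tz":0,"yaw":0,"claw":-1}]'
python3 w.py w4; python3 -c "
from h import *
go(508.3,-158.3)"
```

```text
time: 7.7
tcp_pos: [517.3, -106.7, 226.3]
orientation: [-0.15, 1.566, 0.151]
force: [-1.2, 0.0, -1.5]
opening: 23.7
t 7.75 p [ 517.4 -106.9  226.4] units ty,tz [-1.626 -0.623] yaxis ang 100.96 down [-0.001  0.    -1.   ] q1,q5,q7 [ 0.31  0.26 -0.18  1.86  0.05  1.02  1.87] open 23.5 F [ 0.3 -0.5 -1.6]
```

View pics/w4.png

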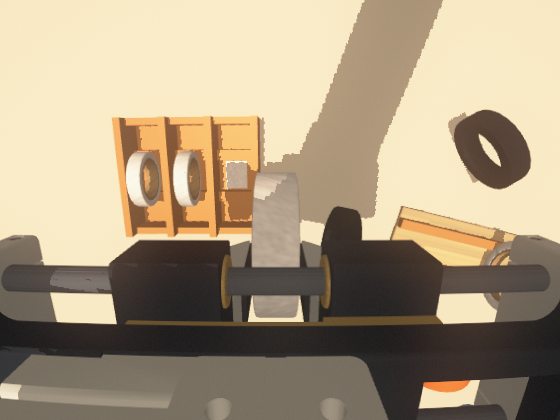

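The tray is fully visible and square to the tool. The free slot with its card is at (236,175). I'll measure its boards and the held roll in tool axes.

Run:
```python
from h import *
P=np.load('w4.npy'); s=st(); M=R.from_rotvec(s['orientation']).as_matrix()
Q=P.reshape(-1,3); Q=Q[np.isfinite(Q).all(1)]
tr=Q[(Q[:,2]>43)&(Q[:,2]<53)&(Q[:,1]<-100)&(Q[:,1]>-310)&(Q[:,0]>420)&(Q[:,0]<610)]
print(len(tr),cv2.minAreaRect(tr[:,:2].astype(np.float32)))
t=(tr-s['tcp_pos'])@M
h,e=np.histogram(t[:,1],bins=np.arange(-200,40,2)); print([(int(a),int(b)) for a,b in zip(e,h) if b>15])
print('tool z range',np.percentile(t[:,2],[1,99]))
for lo,hi in [(12,18),(30,38)]:
  pass
# rails in free slot
a=(Q-s['tcp_pos'])@M
k=(abs(a[:,1]+49)<18)
zz=Q[k,2]; az=a[k,2]
for b in range(-100,120,6):
  m=(az>=b)&(az<b+6)
  if m.sum()>5: print(b,round(np.median(zz[m]),1),m.sum(),end='; ')
# held roll
r=P[175:315,250:302].reshape(-1,3); rt=(r-s['tcp_pos'])@M; rt=rt[(abs(rt[:,0])<70)&(abs(rt[:,1])<20)]
print('\nroll tool',np.nanpercentile(rt,[1,50,99],axis=0).round(1))
```

```text
3720 ((516.8034057617188, -207.12811279296875), (136.76815795898438, 159.2956085205078), 11.002806663513184)
[(-178, 113), (-176, 204), (-174, 201), (-172, 217), (-170, 307), (-142, 51), (-128, 97), (-126, 219), (-124, 207), (-122, 223), (-120, 274), (-92, 43), (-78, 126), (-76, 218), (-74, 220), (-72, 219), (-70, 199), (-28, 75), (-26, 156), (-24, 124), (-22, 112), (-20, 66)]
tool z range [-86.92598481  46.7239644 ]
-100 -0.1 150; -94 0.0 109; -88 35.9 166; -82 8.3 183; -76 7.9 149; -70 7.9 149; -64 7.8 150; -58 7.9 148; -52 19.4 180; -46 20.0 150; -40 310.0 1412; -34 309.3 2179; -28 333.3 10326; -22 334.3 1007; -16 8.8 147; -10 8.7 128; -4 11.8 191; 2 20.0 145; 8 19.9 62; 14 7.9 136; 20 8.2 129; 26 7.9 121; 32 8.1 135; 38 25.8 321; 44 36.0 92; 56 0.3 36; 62 -0.1 120; 68 -0.1 70; 74 -0.0 10; 
roll tool [[-22.3 -11.5 -44.6]
 [-15.1   0.6 -21. ]
 [ 13.7  12.4  27.3]]
```

```bash
python3 -m jog '[{"tx":0,"ty":-0.5,"tz":-0.2,"yaw":0,"claw":-1},{"tx":0,"ty":-0.7,"tz":-0.3,"yaw":0,"claw":-1},{"tx":0,"ty":-0.41,"tz":-0.15,"yaw":0,"claw":-1},{"tx":0,"ty":0,"tz":0,"yaw":0,"claw":-1},{"tx":0,"ty":0,"tz":0,"yaw":0,"claw":-1}]'
python3 -m jog '[{"tx":0.6,"ty":0,"tz":0,"yaw":0,"claw":-1},{"tx":0.7,"ty":0,"tz":0,"yaw":0,"claw":-1},{"tx":0.6,"ty":0,"tz":0,"yaw":0,"claw":-1},{"tx":0.3,"ty":0,"tz":0,"yaw":0,"claw":-1},{"tx":0,"ty":0,"tz":0,"yaw":0,"claw":-1}]'
python3 -m jog '[{"tx":0,"ty":0,"tz":0,"yaw":0,"claw":-1},{"tx":0,"ty":0,"tz":0,"yaw":0,"claw":-1}]'
python3 w.py w5
python3 - <<'E'
from h import *
go(508,-158)
P=np.load('w5.npy'); s=st(); M=R.from_rotvec(s['orientation']).as_matrix()
Q=P.reshape(-1,3); Q=Q[np.isfinite(Q).all(1)]
tr=Q[(Q[:,2]>43)&(Q[:,2]<53)&(Q[:,1]<-100)&(Q[:,1]>-310)&(Q[:,0]>420)&(Q[:,0]<610)]
print(len(tr),cv2.minAreaRect(tr[:,:2].astype(np.float32)))
t=(tr-s['tcp_pos'])@M
h,e=np.histogram(t[:,1],bins=np.arange(-200,40,2)); print([(int(a),int(b)) for a,b in zip(e,h) if b>15])
print('tool z range',np.percentile(t[:,2],[1,99]))
im,d=manip.grab_frame('top'); cv2.imwrite('pics/t5.png',im)
E
```

```text
time: 8.25
tcp_pos: [507.8, -157.9, 226.6]
orientation: [-0.15, 1.565, 0.151]
force: [0.0, 1.4, -1.5]
opening: 24.1
time: 8.75
tcp_pos: [506.9, -157.2, 159.5]
orientation: [-0.151, 1.568, 0.153]
force: [-1.5, 0.4, -1.3]
opening: 24.0
time: 8.95
tcp_pos: [508.5, -158.5, 161.8]
orientation: [-0.152, 1.564, 0.151]
force: [-0.3, -0.1, -1.4]
opening: 23.8
t 9.0 p [ 508.5 -158.6  161.8] units ty,tz [ 0.023 -0.012] yaxis ang 101.03 down [ 0.002 -0.    -1.   ] q1,q5,q7 [ 0.37  0.34 -0.15  1.92  0.06  0.89  1.96] open 23.7 F [ 0.4  0.4 -1.6]
4291 ((499.3858947753906, -210.3666229248047), (101.15242767333984, 159.0858154296875), 10.988402366638184)
[(-128, 192), (-126, 224), (-124, 232), (-122, 298), (-120, 187), (-94, 21), (-92, 64), (-78, 217), (-76, 238), (-74, 229), (-72, 280), (-70, 112), (-42, 31), (-28, 197), (-26, 238), (-24, 242), (-22, 167), (-20, 51), (22, 199), (24, 238), (26, 239), (28, 247), (30, 56)]
tool z range [-68.72677418  29.02988452]
```

View pics/w5.png

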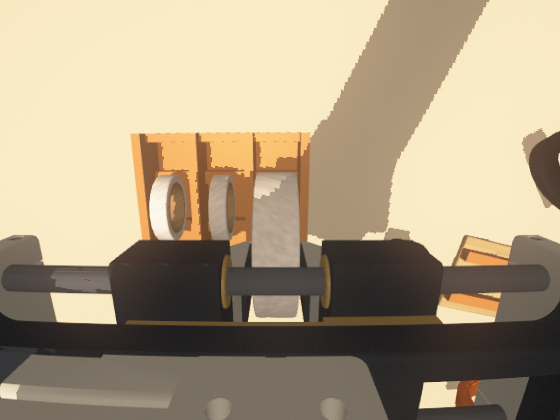

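The slot edges lie at -20 and +21.5 mm about the tool, with the centre 0.8 mm off. The front end wall also puts the slot centre within 1 mm along x. Lowering.

```bash
python3 -m jog '[{"tx":0.5,"ty":0.02,"tz":-0.02,"yaw":0,"claw":-1},{"tx":0.6,"ty":0,"tz":0,"yaw":0,"claw":-1},{"tx":0.6,"ty":0,"tz":0,"yaw":0,"claw":-1},{"tx":0.4,"ty":0,"tz":0,"yaw":0,"claw":-1},{"tx":0.2,"ty":0,"tz":0,"yaw":0,"claw":-1}]'
python3 -m jog '[{"tx":0,"ty":0,"tz":0,"yaw":0,"claw":-1},{"tx":0,"ty":0,"tz":0,"yaw":0,"claw":-1}]'
python3 -c "
from h import *
go(508,-158)"
```

```text
time: 9.55
tcp_pos: [506.5, -158.0, 91.0]
orientation: [-0.151, 1.566, 0.151]
force: [-0.4, 0.3, -1.9]
opening: 24.3
time: 9.75
tcp_pos: [507.5, -158.3, 92.3]
orientation: [-0.151, 1.565, 0.151]
force: [0.1, 0.1, -1.2]
opening: 23.8
t 9.75 p [ 507.5 -158.3   92.3] units ty,tz [0.005 0.019] yaxis ang 101.02 down [ 0.001 -0.    -1.   ] q1,q5,q7 [ 0.36  0.44 -0.14  1.96  0.09  0.74  1.94] open 23.8 F [ 0.1  0.1 -1.2]
```

```bash
python3 -m jog '[{"tx":0.1,"ty":0,"tz":0,"yaw":0,"claw":-1},{"tx":0.1,"ty":0,"tz":0,"yaw":0,"claw":-1},{"tx":0.06,"ty":0,"tz":0,"yaw":0,"claw":-1},{"tx":0,"ty":0,"tz":0,"yaw":0,"claw":-1},{"tx":0,"ty":0,"tz":0,"yaw":0,"claw":-1}]'
python3 -m jog '[{"tx":0.03,"ty":0,"tz":0,"yaw":0,"claw":-1},{"tx":0,"ty":0,"tz":0,"yaw":0,"claw":-1},{"tx":0,"ty":0,"tz":0,"yaw":0,"claw":-1}]'
```

```text
time: 10.25
tcp_pos: [506.9, -158.1, 83.9]
orientation: [-0.151, 1.566, 0.151]
force: [0.9, -0.5, -2.3]
opening: 23.2
time: 10.55
tcp_pos: [507.2, -158.1, 83.2]
orientation: [-0.151, 1.565, 0.151]
force: [1.6, -0.2, -1.4]
opening: 23.7
```

```bash
python3 -m jog '[{"tx":0.03,"ty":0,"tz":0,"yaw":0,"claw":-1},{"tx":0,"ty":0,"tz":0,"yaw":0,"claw":-1},{"tx":0,"ty":0,"tz":0,"yaw":0,"claw":-1}]'
python3 -m jog '[{"tx":0.03,"ty":0,"tz":0,"yaw":0,"claw":-1},{"tx":0,"ty":0,"tz":0,"yaw":0,"claw":-1},{"tx":0,"ty":0,"tz":0,"yaw":0,"claw":-1}]'
```

```text
time: 10.85
tcp_pos: [507.6, -158.1, 82.7]
orientation: [-0.151, 1.564, 0.151]
force: [-0.5, 1.5, 5.8]
opening: 23.6
time: 11.15
tcp_pos: [508.1, -158.1, 82.5]
orientation: [-0.152, 1.563, 0.151]
force: [-0.1, 0.8, 9.9]
opening: 23.4
```

Seated: an upward force of about 10 N at TCP z 82.5, the expected height. Opening a little and looking.

```bash
python3 -m jog '[{"tx":0,"ty":0,"tz":0,"yaw":0,"claw":-0.25},{"tx":0,"ty":0,"tz":0,"yaw":0,"claw":-0.25},{"tx":0,"ty":0,"tz":0,"yaw":0,"claw":-0.25},{"tx":0,"ty":0,"tz":0,"yaw":0,"claw":-0.25},{"tx":0,"ty":0,"tz":0,"yaw":0,"claw":-0.25}]'
python3 w.py w6
python3 - <<'E'
from h import *
go(508,-158)
P=np.load('w6.npy').reshape(-1,3);s=st(); M=R.from_rotvec(s['orientation']).as_matrix(); t=(P-s['tcp_pos'])@M
k=(abs(t[:,1])<19)&(P[:,2]>52)&(P[:,2]<112)&(t[:,2]<-12); print(k.sum(),np.percentile(t[k],[1,99],axis=0).round(1),P[k,2].max())
E
```

```text
time: 11.65
tcp_pos: [506.6, -158.1, 80.9]
orientation: [-0.151, 1.566, 0.151]
force: [-0.2, -0.2, -1.1]
opening: 34.4
t 11.7 p [ 506.7 -158.1   81. ] units ty,tz [-0.005  0.044] yaxis ang 101.02 down [-0.  0. -1.] q1,q5,q7 [ 0.36  0.46 -0.13  1.97  0.09  0.72  1.94] open 34.4 F [-0.3 -0.2 -0. ]
3673 [[-22.2 -11.  -44.1]
 [ 18.6  12.2 -12.3]] 104.53266780285892
```

View pics/w6.png

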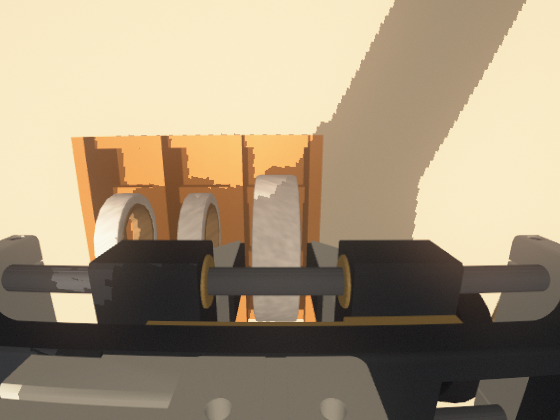

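The roll stands at (276,240), centred between the open pads and the boards. Backing straight up.

```bash
python3 -m jog '[{"tx":-0.2,"ty":0,"tz":0,"yaw":0,"claw":-0.25},{"tx":-0.4,"ty":0,"tz":0,"yaw":0,"claw":-0.25},{"tx":-0.8,"ty":0,"tz":0,"yaw":0,"claw":-0.25},{"tx":-1,"ty":0,"tz":0,"yaw":0,"claw":-0.25},{"tx":-1,"ty":0,"tz":0,"yaw":0,"claw":-0.25}]'
python3 -m jog '[{"tx":-1,"ty":0,"tz":0,"yaw":0,"claw":-0.25},{"tx":-0.6,"ty":0,"tz":-1,"yaw":0,"claw":-0.25},{"tx":0,"ty":0,"tz":-1,"yaw":0,"claw":-0.25},{"tx":0,"ty":0,"tz":-0.5,"yaw":0,"claw":-0.25},{"tx":0,"ty":0,"tz":0,"yaw":0,"claw":-0.25}]'
python3 w.py w7
python3 - <<'E'
from h import *
go(508,-158)
P=np.load('w7.npy').reshape(-1,3)
tr=P[(P[:,2]>43)&(P[:,2]<51)&(P[:,1]<-100)&(P[:,1]>-310)&(P[:,0]>420)&(P[:,0]<610)]
print('tray',cv2.minAreaRect(tr[:,:2].astype(np.float32)))
k=(abs(P[:,1]+158)<40)&(abs(P[:,0]-508)<60)&(P[:,2]>82)&(P[:,2]<115)
print('roll',k.sum(),cv2.minAreaRect(P[k][:,:2].astype(np.float32)),np.percentile(P[k,2],99))
im,d=manip.grab_frame('top'); cv2.imwrite('pics/t7.png',im)
P=cloud('top',d)
for n,u0,u1,v0,v1,h in [('thin',140,178,175,245,60),('small',104,134,180,230,50),('big',320,385,190,290,80)]:
    Q=P[v0:v1,u0:u1].reshape(-1,3); Q=Q[(Q[:,2]>h)&(Q[:,2]<120)]
    print(n,len(Q),len(Q)>5 and cv2.minAreaRect(Q[:,:2].astype(np.float32)),len(Q) and Q[:,2].max())
E
```

```text
time: 12.2
tcp_pos: [506.9, -158.0, 185.2]
orientation: [-0.151, 1.565, 0.151]
force: [0.7, 0.0, -0.2]
opening: 34.4
time: 12.7
tcp_pos: [431.5, -173.1, 231.8]
orientation: [-0.15, 1.566, 0.149]
force: [-0.1, -0.3, -0.3]
opening: 34.4
t 12.75 p [ 433.  -172.7  231.7] units ty,tz [0.006 2.546] yaxis ang 100.95 down [ 0.001 -0.    -1.   ] q1,q5,q7 [ 0.45  0.14 -0.14  2.    0.02  1.01  2.06] open 34.2 F [ 1.   0.7 -0.5]
tray ((516.688232421875, -206.6831817626953), (136.4567108154297, 158.2170867919922), 11.023073196411133)
roll 809 ((504.1147155761719, -158.02806091308594), (72.04380798339844, 23.463031768798828), 11.307921409606934) 102.94413884568465
thin 478 ((558.1053466796875, 194.41024780273438), (12.98388671875, 86.38922882080078), 87.295166015625) 106.04886317842181
small 510 ((562.0613403320312, 269.9747314453125), (25.046232223510742, 59.570648193359375), 87.45084381103516) 76.79766474304552
big 658 ((510.515380859375, -156.73779296875), (75.61731719970703, 24.97873878479004), 11.692534446716309) 105.71212394540248
```

View pics/t7.png

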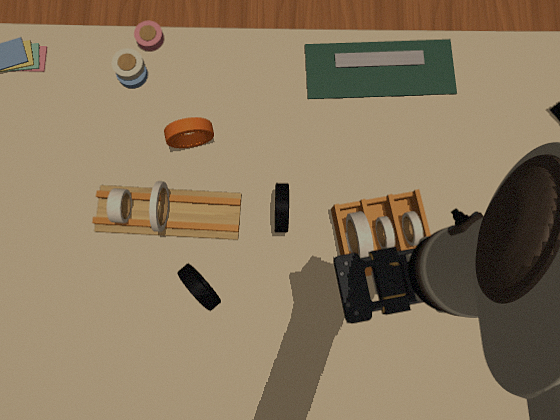

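View pics/w7.png

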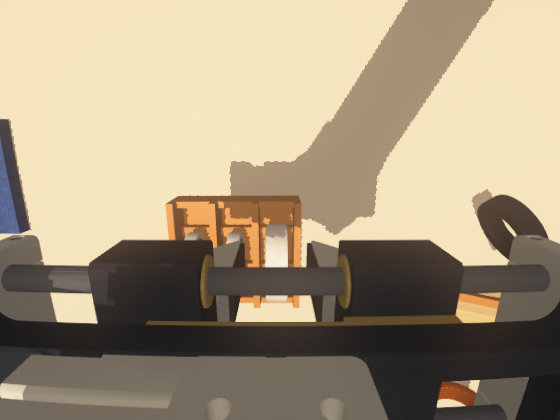

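The top view shows the big roll upright in the free slot at (358,238). Thin (159,207) and small (118,205) are unmoved, and the arm is clear. Handing in.

```bash
python3 -c "
from h import *
print(manip.job_done())"
```

```text
the job is handed in; nothing more can be done
None
```

The big off-white roll now stands upright in the tray's free slot, and I handed the job in at about 12.8 s of the 40 s allowed. I gripped it across its faces at 20 N, carried it upright and lowered it until it touched the rails. I then opened the fingers and backed straight up.

- **Placement:** The tray measurement puts the slot centre at (507.1, -157.6) mm. The roll reads (504.1, -158.0) from the wrist camera and (510.5, -156.7) from the top camera. Both views were partly blocked, which explains most of the 6 mm disagreement along the slot. Both are well inside the 15 mm and 14 mm limits.
- **Angle and height:** The roll's axis is within about 1° of the slot's. Its top reads 105.7 mm, against 106 mm when seated. The wrist view gave 103 mm.
- **Bystanders:** The thin and small rolls moved less than 1 mm between the first and last top images.
- **Release:** The fingers opened to 34 mm and the arm was well clear of everything when I handed in. `job_done` gives no verdict, so I could not check the judged result itself.

My first move was refused whole, because every row needs all five keys. Nothing moved on that attempt.

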